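Lock the roller unit with the long ball-lock pin

ROBOT

A 7-joint arm with a two-finger parallel gripper is mounted at the origin on the work surface. World frame = base frame: x ahead of the robot, y to its left, z up, the work surface at z = 0. Lengths are in m, angles in rad, forces in N, time in s.
With the tool pointing down it reaches from about 0.425 to 0.925 m from the base axis. Payload 6.8 kg.
Tool frame: the origin (TCP) lies midway between the tips of the shut fingers; the grasp point (between the pads) lies 19 mm behind it; z points along the fingers, y is the direction in which the jaws open and shut (so a half turn about z gives the same grasp; the last joint's range is limited). The gripper opens to 85 mm and grips with 20 to 120 N. Pads are 22 mm wide; open, the fingers measure 114 mm over their backs; the gripper's body (76 mm by 85 mm) begins 54 mm behind the grasp point. The pads swing forward as they close: fully open they stand 13 mm farther back than shut.
Start: joints at [-1.333, 0.477, 0.022, 1.555, -0.011, 1.109, -0.083], TCP at [0.229, 0.635, 0.231] pointing down, gripper open.
Joint ranges: [-2.96, 2.96], [-0.34, 2.1], [-1.41, 1.46], [0.24, 2.44], [-1.37, 4.51], [0.17, 1.92], [-2.96, 2.96]. Speed limits (rad/s): [2.39, 2.39, 3.14, 3.14, 3.14, 3.14, 3.14].

INTERFACE

Orientations are given as a unit quaternion [w, x, y, z].
In Python, from station import * gives the robot as it stands. The module is installed in compiled form; this text tells all that it offers.
- The arm moves only by the tool jog_arm, never from a script. Its arguments are lists of equal length, an entry for each row: "dp": the shift along the tool's x, y, z in units of 25 mm (1.0 is 25 mm), a list of three; "angular": the turn, a rotation vector about the tool's x, y, z in units of 5 degrees (1.0 is 5 degrees), a list of three; "claw": the finger opening in mm, from 0 to 85.4. A call has exactly 5 rows; each row is the pose to reach, as a shift and turn from the pose commanded when the call began, along the tool's axes at that moment; what a row does not reach only later rows make up. A row lasts 1/10 s, in which the tool goes at most 50 mm and 8.59 degrees, less where a joint would pass 70% of its speed; a pose out of reach is approached as far as the arm can. A call with a gripper value outside its range is refused whole. The fingers move at their own pace and stop on an object; "grip_force" is the grip in N (left out, the last holds). Time passes only in rows, so rows that repeat a pose let the fingers close, or fill a call up. It gives the time, the measured TCP pose, the force and the opening at its end, in the units of the state.
- get_obs(): the state, without advancing time (a new reading comes with each control period).
- read_camera(name): name is "side" or "top"; returns a dict with "pixels" (400x640x3 uint8, blue, green, red), "camera_matrix" (3x3 intrinsics, pixels), "k1" (the pictures are not rectified: a ray, as slopes to the right and down, at radius r is drawn at 1 + k1 r^2 times it, then the intrinsics apply), "rvec" (rotation vector, rad) and "tvec" (3), from world to camera coordinates, as OpenCV has them. Camera axes: x right, y down, z forward; pixel columns grow to the right and rows downward; lengths in m; the calibration is good to about 2 mm. A picture is of the moment at which its call begins. There is no depth.
- hand_in(): hands the job in, once; it reports no verdict.
The state is a dict: "t": time; "q": joint angles; "joint_vel": joint speeds; "joint_torque": joint torques, N m; "eef_pos": TCP position; "tool_rot": TCP orientation; "contact_force": force on the tool from outside, world axes, zero at the start; "torque": the same for the moment, N m; "gripper_width": opening from 0.0 (shut) to 1.0 (fully open).
Only numpy, scipy, OpenCV 4.12 (cv2) and the standard library are available. Lean on these libraries where they do the work, as an engineer would, in place of code of your own. Each camera call takes 0.05 s, during which the arm holds its last target.

TASK

Lock the straightening-roller unit to its fork with the longer of the two ball-lock pins lying on the pin rest: hold the pin's thumb button in, push the pin through the aligned holes of the fork until its shoulder is fully home against the fork, then let the button spring out so that the balls lock behind the far ear. Leave the shorter pin and the other things on the table where they are.

Things in the scene. Friction and masses are not known exactly. Their poses are not given: they have to be found in the camera images.
- long_pin: Longer of two round steel ball-lock pins, 156 mm overall, 250 g. Origin on its axis at the shoulder's seating face; +x along the axis to the tip; it may lie rolled about x. Shank 14 mm diameter, tapered nose from x = 70 to 86 mm (6 mm at the end). Shoulder collar 24 mm diameter, x = 0 to -8 mm; plain neck 14 mm diameter, x = -8 to -44 mm. Starts level in the rest, axis 60 mm above the table.
- long_pin_flange (a point): Point on the long pin's axis at the front face (x = -44 mm) of its round grip flange, 54 mm diameter, 14 mm thick (x = -44 to -58 mm). Held like a syringe: one finger on this face, just above the neck, the other on the thumb button, squeezed together along the axis. The neck leaves the finger 36 mm up to the collar, 44 mm up to the fork when the pin is home.
- long_pin_thumb (a point): Centre of the outer end of the long pin's thumb button, a round button 36 mm diameter on the back of the flange. On the axis at x = -70 mm with the button out, x = -62 mm with it fully in (flange face to button end: 26 mm out, 18 mm in).
- long_pin_button (a joint): Thumb button of the long pin: 0 when out, 0.008 (m) when fully in. A spring pushes it out, 3.2 N at the start of the travel, 6.4 N fully in. Fully in, the two locking balls are drawn flush into the shank; out, they stand 3.6 mm proud on opposite sides and will not pass the holes.
- long_pin_balls (a point): Point on the long pin's axis between its two locking balls (7 mm diameter), 63.5 mm ahead of the shoulder's seating face. With the pin home it lies 5.5 mm beyond the far ear's outer face; the balls can spring out only if the shoulder is then within about 2 mm of the fork.
- short_pin: Shorter ball-lock pin with the same head and axes, 220 g, only 62 mm from shoulder face to tip: too short for this fork. Lies in the rest's other slot, parallel to the long pin, 90 mm beside it, pointing the same way. Leave it there.
- pin_rest: Fixed plate 190 x 120 x 12 mm with two 10 mm thick slotted uprights that carry the pins; origin under its centre on the table, z up. Slots 17 mm wide, open at the top, at x = -45 and +45 mm (either may hold the long pin); pins point to -y, shoulder face near y = 0. Uprights at y = 33 mm (under necks) and y = -20 mm (under shanks), 61 mm high, just above the pins' axis.
- stand_fork: Fixed straightening stand: base plate (x = -70 to 290, y = -100 to 100 mm, 22 mm thick), yellow bracket, black fork with the roller unit's tongue between its two ears. Origin on the table under the fork. The holes' axis is this body's y axis, 130 mm above the table; the pin enters from the +y side pointing to -y. Ears 14 mm thick, 52 mm wide, tops 154 mm above the table.
- fork_mouth (a point): Centre of the hole (17 mm diameter) in the outer face of the fork's near ear, where the shoulder's seating face must come to rest: x = 0, y = 29 mm, z = 130 mm in the stand's frame.
- fork_far (a point): Centre of the hole (17 mm diameter) in the outer face of the fork's far ear, y = -29 mm in the stand's frame, 58 mm behind the mouth. Between the ears the 24 mm thick tongue has a 19 mm hole in line.
- roller_plate (a point): Middle of the top of the black roller plate (200 x 104 mm, from x = 46 to 246 mm in the stand's frame). Six rollers with bolts stand on it up to 170 mm above the table; at its far end a clamp lever with a ball rises to 210 mm.
- spare_roller_1: Loose grooved steel roller, 62 mm diameter, 30 mm tall, flat on the table; origin at the centre of its underside. Leave alone.
- spare_roller_2: A second such roller. Leave alone.
- wrench: Open-ended wrench 220 mm long lying on the table. Leave alone.
- hammer: Hammer 280 mm long lying on the table. Leave alone.
- hex_bolt: Large hexagon bolt standing on its head, 85 mm tall; origin at the centre of its underside. Leave alone.
- oil_bottle: White oil bottle, 64 mm diameter, 160 mm tall, standing; origin at the centre of its underside. Leave alone.
Mind the look-alikes: they are no part of the job. What is shaped like the long_pin but green or turquoise is not meant.

How it is judged:
On the way:
1. the long pin's ball end is inside the fork, in line with the holes, with the thumb button held in (value of joint long_pin_button above 0.006 m and y of long_pin_balls in the frame of stand_fork between -0.026 and 0.024 m and x of long_pin_balls in the frame of stand_fork between -0.005 and 0.005 m and z of long_pin_balls in the frame of stand_fork between 0.125 and 0.135 m), for 0.1 s.
At the end, for the whole second after the job is handed in: The long pin sits through the fork, its shoulder's seating face within 5 mm of the hole's mouth, its axis within 0.1 rad of the holes' axis, its balls beyond the far ear and out (thumb button back out to within 1.5 mm), at rest and released (distance between long_pin and fork_mouth below 0.005 m and angle between the x axis of long_pin and the y axis of stand_fork, either way round below 0.1 rad and y of long_pin_balls in the frame of stand_fork below -0.03 m and value of joint long_pin_button below 0.0015 m and linear speed of long_pin below 0.02 m/s); the robot touches nothing.
It fails at once if the shorter pin is moved more than 30 mm (distance of short_pin from where it was at the start of the episode above 0.03 m).
It fails at once if another thing on the table is moved more than 40 mm (distance of any of spare_roller_1, spare_roller_2, wrench, hammer, hex_bolt, oil_bottle from where it was at the start of the episode above 0.04 m).
It also fails if it takes over 43 s, if anything falls off the work surface, if the arm or the gripper's body presses on something with over 40 N, if the wrist force passes 120 N, or if a joint passes its speed limit or range.

## Working session

There is one attempt and no reset: what is moved stays moved. The work goes in short steps, Python scripts to look and compute and a tool call to move; the robot and the scene stay as the last step left them, time stands still between calls to the robot, and variables do not carry over. Pictures are saved under pics/ and viewed, and the job is handed in when it is done.

Besides the shell and the picture viewer there is one more tool, called as name(argument=value, ...) on one line, values as JSON. jog_arm: Moves the arm, as the interface text tells. Its arguments: {"type":"object","properties":{"dp":{"type":"array","items":{"type":"array","items":{"type":"number"}}},"angular":{"type":"array","items":{"type":"array","items":{"type":"number"}}},"claw":{"type":"array","items":{"type":"number"}},"grip_force":{"type":"number"}},"required":["dp","angular","claw"]}

```bash
mkdir -p pics; python3 - <<'E'
from station import *
import cv2,pickle
o=get_obs(); print({k:(v if not hasattr(v,'round') else v) for k,v in o.items()})
for n in("side","top"):
    c=read_camera(n); cv2.imwrite(f"pics/{n}0.png",c["pixels"]); pickle.dump(c,open(f"{n}0.pkl","wb"))
    print(n,c["camera_matrix"],c["k1"],c["rvec"],c["tvec"])
E
```

```text
{'t': 0.0, 'q': array([-1.333071  ,  0.47780604,  0.02234544,  1.55644973, -0.01149417,
        1.10930094, -0.08310998]), 'joint_vel': array([ 0.00101217,  0.00150271, -0.0011088 ,  0.00155733, -0.00236063,
        0.00024616, -0.00158371]), 'joint_torque': array([-2.40086956e-04, -5.96471000e+01,  1.60790976e+00, -2.81190044e+01,
        1.24897700e-02,  9.53016628e-03, -6.20962268e-06]), 'eef_pos': array([0.22862519, 0.63447316, 0.23032257]), 'tool_rot': array([-8.62010288e-05,  1.72047714e-01,  9.85088190e-01, -9.13824501e-04]), 'contact_force': array([0.22465047, 0.65194587, 0.37185941]), 'torque': array([-0.01001705, -0.01463008, -0.06148376]), 'gripper_width': 1.0057837176830378}
side [[431.84485807   0.         313.81479145]
 [  0.         431.84485807 201.42971863]
 [  0.           0.           1.        ]] -0.11959496504750848 [ 1.98406532 -0.84977005  0.44944083] [-0.33471387  0.29539469  1.08066372]
top [[452.90910945   0.         319.42414917]
 [  0.         452.90910945 198.37323101]
 [  0.           0.           1.        ]] 0.013188954757870394 [ 2.18177575 -2.16145064  0.10972672] [0.01834263 0.50848927 1.46847928]
```

View pics/side0.png

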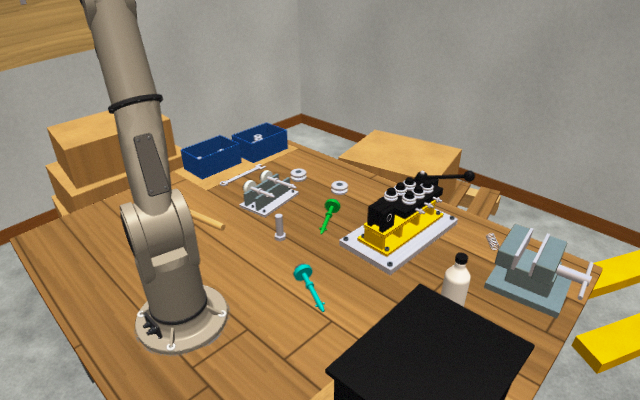

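View pics/top0.png

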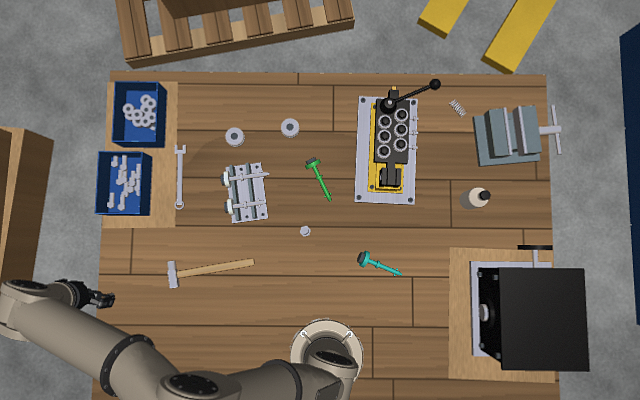

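```bash
cat > h.py <<'E'
import numpy as np,cv2,pickle
def load(n): return pickle.load(open(n,'rb'))
def ray(c,px):
    # k1: distorted = ray*(1+k1 r^2)
    d=np.array([c["k1"],0,0,0,0],float)
    p=cv2.undistortPoints(np.array([[px]],float),c["camera_matrix"],d)[0,0]
    R=cv2.Rodrigues(np.array(c["rvec"],float))[0]; t=np.array(c["tvec"],float).ravel()
    return -R.T@t, R.T@np.array([p[0],p[1],1.])
def onz(c,px,z):
    o,d=ray(c,px); return o+d*(z-o[2])/d[2]
def proj(c,P):
    d=np.array([c["k1"],0,0,0,0],float)
    return cv2.projectPoints(np.array(P,float).reshape(-1,3),np.array(c["rvec"],float),np.array(c["tvec"],float),c["camera_matrix"],d)[0][:,0]
def tri(c1,p1,c2,p2):
    o1,d1=ray(c1,p1);o2,d2=ray(c2,p2)
    A=np.c_[d1,-d2]; s=np.linalg.lstsq(A,o2-o1,rcond=None)[0]
    a=o1+d1*s[0];b=o2+d2*s[1]; return (a+b)/2,np.linalg.norm(a-b)
def crop(c,x0,y0,x1,y1,f,fn):
    im=cv2.resize(c["pixels"][y0:y1,x0:x1],None,fx=f,fy=f,interpolation=cv2.INTER_CUBIC); 
    for k in range((x0+9)//10*10,x1,10): cv2.line(im,((k-x0)*f,0),((k-x0)*f,6 if k%50 else 14),(0,0,255),1)
    for k in range((y0+9)//10*10,y1,10): cv2.line(im,(0,(k-y0)*f),(6 if k%50 else 14,(k-y0)*f),(0,0,255),1)
    cv2.imwrite(fn,im)
E
python3 - <<'E'
from h import *
s=load('side0.pkl');t=load('top0.pkl')
crop(t,210,150,290,230,7,'pics/t_rest.png')
crop(t,345,80,445,215,4,'pics/t_stand.png')
crop(s,225,160,315,220,8,'pics/s_rest.png')
crop(s,330,165,480,275,5,'pics/s_stand.png')
for px,z in (((247,192),.05),((390,180),.13),((325,345),0)): print(onz(t,px,z))
E
```

```text
[0.52438008 0.25832513 0.05      ]
[ 0.55677191 -0.19341139  0.13      ]
[0.03284123 0.00055227 0.        ]
```

View pics/t_rest.png

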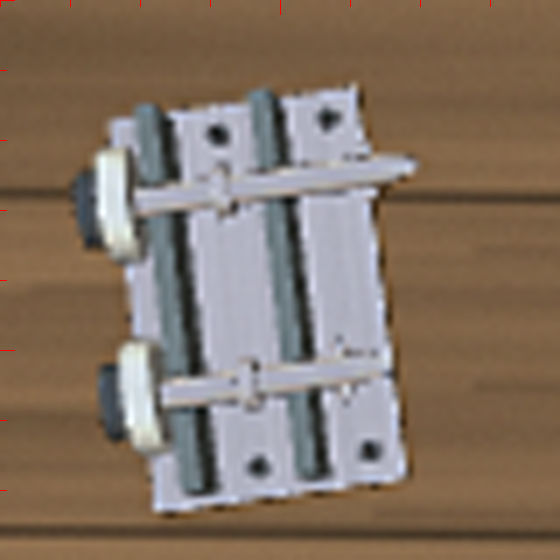

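View pics/t_stand.png

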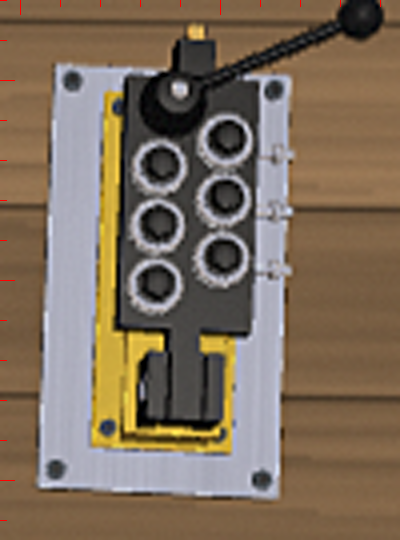

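View pics/s_rest.png

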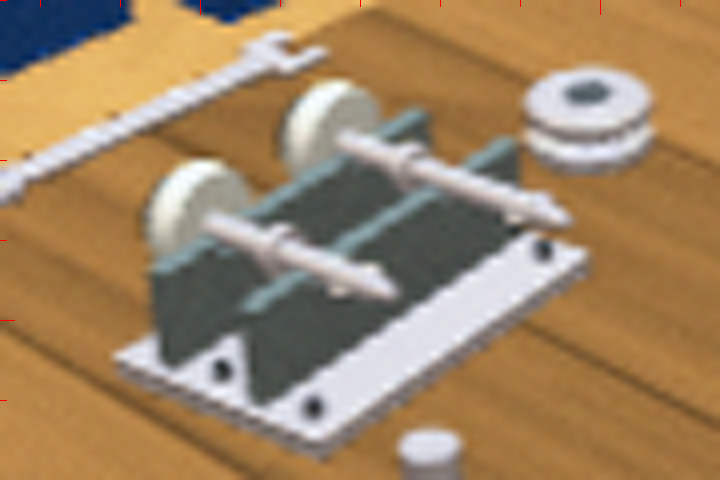

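View pics/s_stand.png

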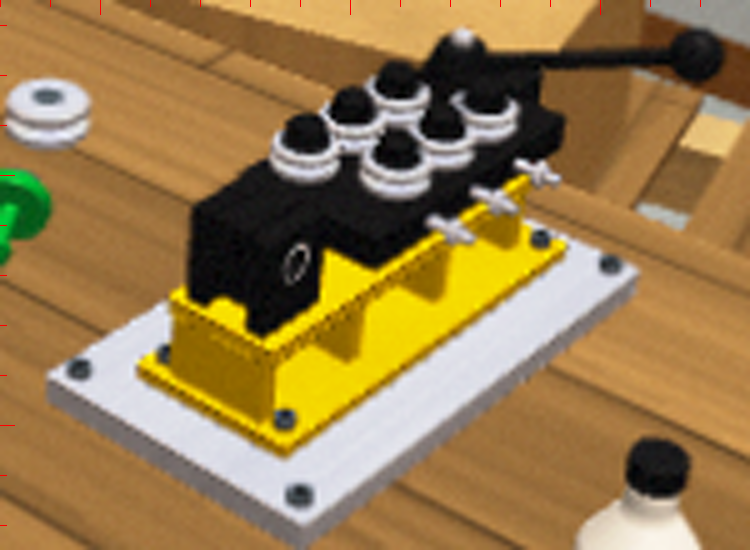

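```bash
cat > m.py <<'E'
from h import *
s=load('side0.pkl');t=load('top0.pkl')
def rectfit(c,z,win,cen,yaw,L,W,name,thr,tol=.008):
    hsv=cv2.cvtColor(c["pixels"],cv2.COLOR_BGR2HSV)
    m=((hsv[...,1]<45)&(hsv[...,2]>thr)).astype(np.uint8)
    k=np.zeros_like(m); x0,y0,x1,y1=win; k[y0:y1,x0:x1]=m[y0:y1,x0:x1]
    cs,_=cv2.findContours(k,cv2.RETR_EXTERNAL,cv2.CHAIN_APPROX_NONE)
    pts=np.concatenate([q[:,0] for q in cs if len(q)>30]).astype(float)
    P=np.array([onz(c,p,z)[:2] for p in pts])
    cen=np.array(cen,float); hw=np.array([L/2,W/2])
    for it in range(12):
        R=np.array([[np.cos(yaw),-np.sin(yaw)],[np.sin(yaw),np.cos(yaw)]])
        q=(P-cen)@R; tl=tol if it>5 else 3*tol
        J=[];r=[];info={}
        off=[0,0]
        for ax in(0,1):
            for sg in(1,-1):
                d=sg*q[:,ax]-hw[ax]; o=q[:,1-ax]
                sel=(abs(d)<tl)&(abs(o)<hw[1-ax]-.012)
                if sel.sum()<8: info[ax,sg]=(0,0); continue
                md=np.median(d[sel]); sel&=abs(d-md)<.003
                info[ax,sg]=(sel.sum(),round(float(d[sel].mean()*1000),2))
                for dd,oo in zip(d[sel],o[sel]):
                    # unknown: dcx,dcy(local),dyaw, expand per axis
                    row=np.zeros(5); row[ax]=sg; row[2]=sg*(-1 if 0 else 1)*(oo if ax==1 else -oo); row[3+ax]=1
                    J.append(row); r.append(dd)
        J=np.array(J);r=np.array(r)
        x=np.linalg.lstsq(J,r,rcond=None)[0]
        cen=cen+R@x[:2]; yaw+=x[2]
    print(name,'cen',cen.round(4),'yaw deg',np.degrees(yaw).round(2),'expand mm',(x[3:]*1000).round(2),'rms',((r-J@x).std()*1000).round(2),info)
    return cen,yaw
E
python3 - <<'E'
from m import *
for thr in(140,165):
    a=rectfit(t,.022,(350,85,425,212),(.66,-.2),-.03,.36,.2,'stand top',thr)
    a=rectfit(t,.012,(215,155,275,230),(.52,.26),-.1+.2,.19,.12,'rest top',thr)
    a=rectfit(s,.022,(330,180,480,285),(.66,-.2),-.03,.36,.2,'stand side',thr)
    a=rectfit(s,.012,(235,170,305,222),(.52,.26),.1,.19,.12,'rest side',thr)
hsv=cv2.cvtColor(t["pixels"],cv2.COLOR_BGR2HSV)
print(t["pixels"][190,360],t["pixels"][190,410],t["pixels"][195,265],s["pixels"][255,365],s["pixels"][270,380])
E
```

```text
stand top cen [ 0.6752 -0.1973] yaw deg -2.27 expand mm [-2.53 -2.31] rms 1.07 {(0, 1): (np.int64(44), -2.53), (0, -1): (np.int64(53), -2.53), (1, 1): (np.int64(98), -2.31), (1, -1): (np.int64(96), -2.31)}
rest top cen [0.5281 0.2665] yaw deg 8.31 expand mm [-2.11 -2.76] rms 1.23 {(0, 1): (np.int64(21), -2.11), (0, -1): (np.int64(34), -2.11), (1, 1): (np.int64(47), -2.76), (1, -1): (np.int64(45), -2.76)}
stand side cen [ 0.67   -0.1979] yaw deg -2.24 expand mm [-2.6  -1.25] rms 1.12 {(0, 1): (np.int64(12), -2.6), (0, -1): (np.int64(45), -2.6), (1, 1): (np.int64(24), -1.25), (1, -1): (np.int64(63), -1.25)}
rest side cen [0.5338 0.2499] yaw deg 6.86 expand mm [ 3.82 -0.19] rms 1.58 {(0, 1): (np.int64(6), 3.82), (0, -1): (np.int64(18), 3.83), (1, 1): (np.int64(17), -0.38), (1, -1): (0, 0)}
stand top cen [ 0.6753 -0.1976] yaw deg -2.26 expand mm [-3.02 -2.67] rms 1.02 {(0, 1): (np.int64(40), -3.02), (0, -1): (np.int64(53), -3.02), (1, 1): (np.int64(99), -2.67), (1, -1): (np.int64(103), -2.67)}
rest top cen [0.528  0.2666] yaw deg 8.52 expand mm [-2.79 -2.89] rms 1.14 {(0, 1): (np.int64(21), -2.79), (0, -1): (np.int64(35), -2.79), (1, 1): (np.int64(38), -2.89), (1, -1): (np.int64(46), -2.89)}
stand side cen [ 0.6709 -0.1973] yaw deg -2.31 expand mm [-2.74 -1.92] rms 1.06 {(0, 1): (np.int64(11), -2.74), (0, -1): (np.int64(46), -2.74), (1, 1): (np.int64(23), -1.92), (1, -1): (np.int64(64), -1.92)}
rest side cen [0.5339 0.2707] yaw deg 8.6 expand mm [5.46 0.01] rms 1.37 {(0, 1): (np.int64(14), 5.46), (0, -1): (np.int64(23), 5.46), (1, 1): (0, 0), (1, -1): (np.int64(29), 0.01)}
[186 172 171] [185 170 170] [29 48 65] [172 176 190] [ 62 112 152]
```

```bash
python3 - <<'E'
from m import *
def fr(o,yaw,P):
    R=cv2.Rodrigues(np.array([0,0,yaw]))[0]; return np.array(P,float)@R.T+np.array([o[0],o[1],0])
cen=np.array([.6752,-.1975]);yaw=np.radians(-2.27)
o=cen-np.array([np.cos(yaw),np.sin(yaw)])*.11
ro=np.array([.528,.2666]);ry=np.radians(8.4)
print(o)
def draw(c,x0,y0,x1,y1,f,fn,groups):
    im=cv2.resize(c["pixels"][y0:y1,x0:x1],None,fx=f,fy=f,interpolation=cv2.INTER_CUBIC)
    for g,col in groups:
        q=((proj(c,g)-[x0,y0]+.5)*f).astype(int)
        cv2.polylines(im,[q.reshape(-1,1,2)],False,col,1)
    cv2.imwrite(fn,im)
bx=lambda x0,x1,y0,y1,z:[(x0,y0,z),(x1,y0,z),(x1,y1,z),(x0,y1,z),(x0,y0,z)]
a=np.linspace(0,2*np.pi,25)
hole=lambda y:np.c_[8.5e-3*np.cos(a),0*a+y,.13+8.5e-3*np.sin(a)]
g=[(fr(o,yaw,bx(-.07,.29,-.1,.1,.022)),(0,0,255)),(fr(o,yaw,bx(-.026,.026,.015,.029,.154)),(0,255,0)),(fr(o,yaw,bx(-.026,.026,-.029,-.015,.154)),(0,255,0)),(fr(o,yaw,hole(-.029)),(255,0,255)),(fr(o,yaw,bx(.046,.246,-.052,.052,.13)),(255,255,0))]
draw(t,345,80,445,215,4,'pics/ov_t.png',g); draw(s,330,165,480,275,5,'pics/ov_s.png',g)
def pin(x,tip): return fr(ro,ry,[(x,.07,.06),(x,.044,.06),(x-.027,.044,.06),(x+.027,.044,.06),(x,.044,.06),(x,0,.06),(x-.012,0,.06),(x+.012,0,.06),(x,0,.06),(x,-tip,.06)])
g=[(fr(ro,ry,bx(-.095,.095,-.06,.06,.012)),(0,0,255)),(pin(.045,.086),(0,255,0)),(pin(-.045,.062),(255,0,255))]
draw(t,210,150,290,230,7,'pics/ov_tr.png',g); draw(s,225,160,315,220,8,'pics/ov_sr.png',g)
E
python3 - <<'E'
import cv2,numpy as np
a=cv2.imread('pics/ov_t.png');b=cv2.imread('pics/ov_s.png')
E
```

```text
[ 0.56528632 -0.19314305]
```

View pics/ov_t.png

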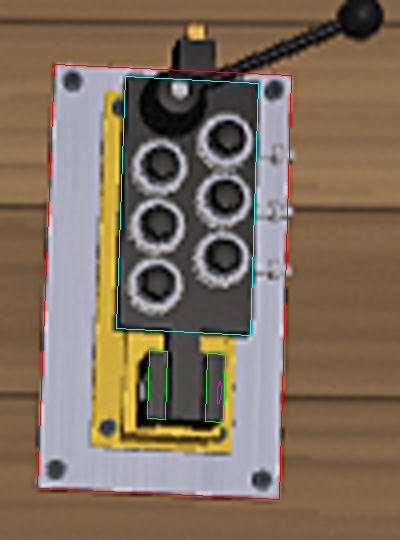

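View pics/ov_s.png

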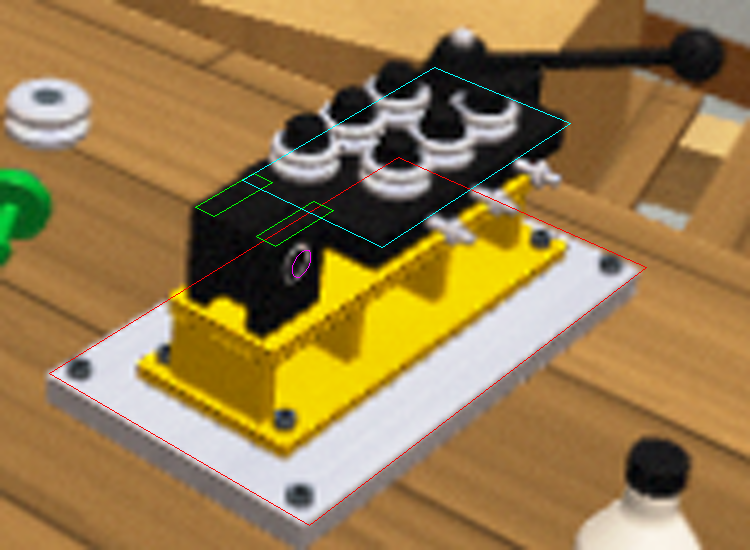

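View pics/ov_tr.png

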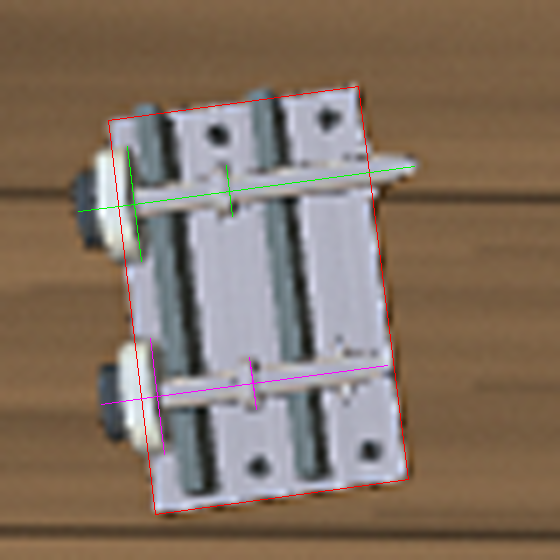

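View pics/ov_sr.png

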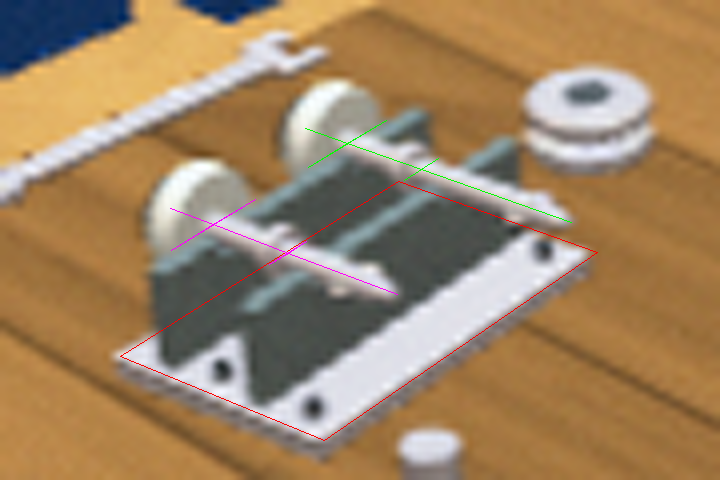

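```bash
cat > go.py <<'E'
from station import *
import numpy as np
from scipy.spatial.transform import Rotation as Ro
def plan(pos,deg):
    """tool down, jaw axis (tool y) at world angle deg"""
    o=get_obs(); q=o["tool_rot"]; R=Ro.from_quat([q[1],q[2],q[3],q[0]]).as_matrix()
    a=np.radians(deg); y=np.array([np.cos(a),np.sin(a),0]); z=np.array([0,0,-1.]); T=np.c_[np.cross(y,z),y,z]
    dp=R.T@(np.array(pos)-o["eef_pos"])/.025
    w=np.degrees(Ro.from_matrix(R.T@T).as_rotvec())/5
    print('t',round(o["t"],2),'tcp',o["eef_pos"].round(4),'jaw deg',np.degrees(np.arctan2(R[1,1],R[0,1])).round(2),'tilt',R[:,2].round(4),'F',o["contact_force"].round(1),'w',round(o["gripper_width"]*85.4,1))
    print('dp',dp.round(3),'ang',w.round(3))
E
python3 -c "
from go import *
plan([.566,.3257,.2],98.4)"
```

```text
t 0.1 tcp [0.2286 0.6346 0.2304] jaw deg 70.19 tilt [-5.0e-04 -1.6e-03 -1.0e+00] F [-0.6 -0.3 -0.4] w 85.4
dp [-16.884  -7.048   1.23 ] ang [-1.800e-02 -3.000e-03 -5.642e+00]
```

In the top view there are four candidates:
- Far pin in the rest, (221–269, 176): collar to tip is about 27 px.
- Near pin in the rest, (225–266, 205): collar to tip is about 20 px.
- Green look-alike, (318, 180).
- Turquoise look-alike, (380, 263).

The far steel pin is the long one, since the 20/27 ratio is close to 62/86. The overlay crop confirms it. I'm moving above it now.

jog_arm(dp=[[-16.88, -7.05, 1.2], [-16.88, -7.05, 1.2], [-16.88, -7.05, 1.2], [-16.88, -7.05, 1.2], [-16.88, -7.05, 1.2]], angular=[[0, 0, -5.64], [0, 0, -5.64], [0, 0, -5.64], [0, 0, -5.64], [0, 0, -5.64]], claw=[50, 50, 50, 50, 50], grip_force=80)

```text
t: 0.6
eef_pos: [0.4139, 0.4648, 0.2145]
tool_rot: [-0.0, -0.074, 0.997, -0.0]
contact_force: [0.4, 1.2, 0.2]
gripper_width: 0.582
```

```bash
python3 -c "
from go import *
plan([.566,.3257,.15],98.4)"
```

```text
t 0.6 tcp [0.4139 0.4648 0.2145] jaw deg 98.47 tilt [-4.e-04 -4.e-04 -1.e+00] F [0.4 1.2 0.2] w 49.7
dp [-5.2   -6.397  2.579] ang [-0.004 -0.006  0.013]
```

jog_arm(dp=[[-5.2, -6.4, 2.6], [-5.2, -6.4, 2.6], [-5.2, -6.4, 2.6], [-5.2, -6.4, 2.6], [-5.2, -6.4, 2.6]], angular=[[0, 0, 0], [0, 0, 0], [0, 0, 0], [0, 0, 0], [0, 0, 0]], claw=[50, 50, 50, 50, 50])

```text
t: 1.1
eef_pos: [0.5682, 0.3202, 0.1478]
tool_rot: [-0.0, -0.069, 0.998, -0.002]
contact_force: [-0.1, -1.2, -0.3]
gripper_width: 0.584
```

```bash
python3 - <<'E'
from go import *
from h import *
plan([.566,.3257,.1],98.4)
for n in("side","top"):
    c=read_camera(n); pickle.dump(c,open(n+"1.pkl","wb"))
s=load('side1.pkl');t=load('top1.pkl')
crop(t,190,140,290,230,7,'pics/t1.png'); crop(s,225,100,325,220,5,'pics/s1.png')
E
```

```text
t 1.1 tcp [0.5682 0.3202 0.1478] jaw deg 97.94 tilt [-4.0e-04 -4.9e-03 -1.0e+00] F [-0.1 -1.2 -0.3] w 49.9
dp [0.055 0.238 1.91 ] ang [-0.055 -0.013 -0.091]
```

View pics/t1.png

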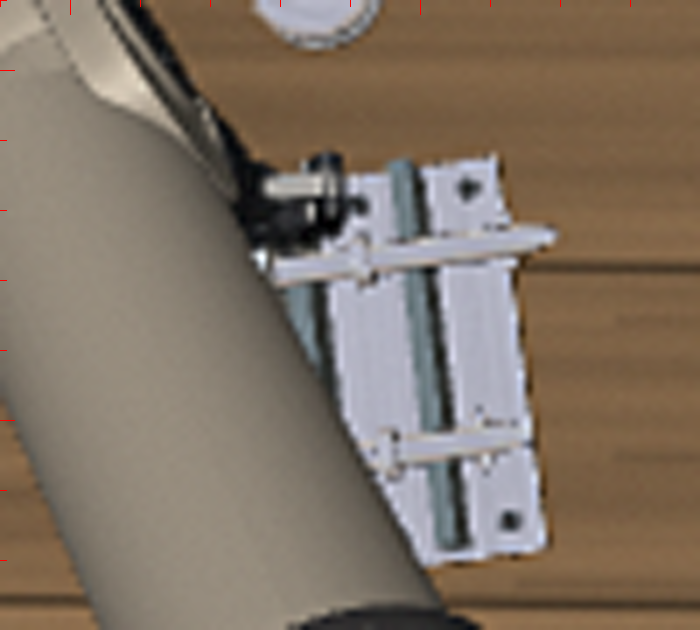

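View pics/s1.png

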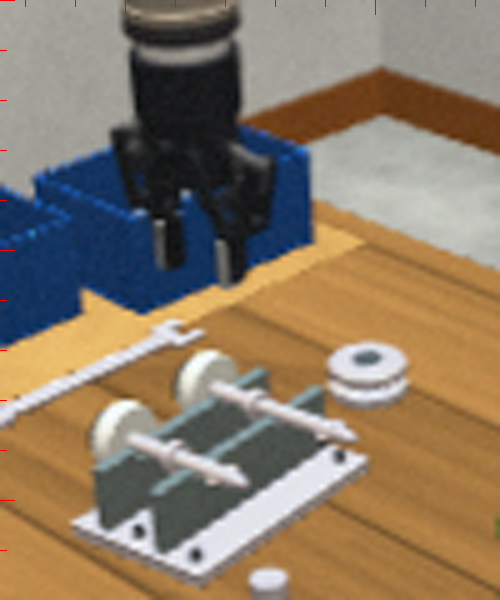

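```bash
python3 - <<'E'
from h import *
s=load('side1.pkl');t=load('top1.pkl')
for c in(s,t):
    R=cv2.Rodrigues(c["rvec"])[0]; print('cam',-R.T@np.ravel(c["tvec"]))
tc=np.array([.5666,.3235,.147]); y=np.array([-.142,.99,0])  # approx settled
for P in (tc, tc-y*.025, tc+y*.025, tc-y*.025+[0,0,.03], tc+[0,0,.03],[.566,.3257,.06]):
    print(P.round(3),'top crop',((proj(t,P)-[190,140])*7)[0].round(),'side crop',((proj(s,P)-[225,100])*5)[0].round())
from station import *
print(get_obs()["eef_pos"])
E
```

```text
cam [-0.30327362 -0.78315533  0.81352217]
cam [0.36078159 0.02547768 1.51146178]
[0.567 0.324 0.147] top crop [216. 241.] side crop [200. 277.]
[0.57  0.299 0.147] top crop [273. 233.] side crop [227. 285.]
[0.563 0.348 0.147] top crop [159. 248.] side crop [174. 269.]
[0.57  0.299 0.177] top crop [260. 222.] side crop [224. 247.]
[0.567 0.324 0.177] top crop [201. 230.] side crop [197. 239.]Traceback (most recent call last):
  File "<stdin>", line 7, in <module>
AttributeError: 'list' object has no attribute 'round'. Did you mean: 'count'?
```

jog_arm(dp=[[0.05, 0.2, 1.9], [0.05, 0.2, 1.9], [0.05, 0.2, 1.9], [0.05, 0.2, 1.9], [0.05, 0.2, 1.9]], angular=[[0, 0, -0.06], [0, 0, -0.06], [0, 0, -0.06], [0, 0, -0.06], [0, 0, -0.06]], claw=[46, 46, 46, 46, 46])

```text
t: 1.7
eef_pos: [0.5636, 0.333, 0.1046]
tool_rot: [0.001, -0.076, 0.997, 0.001]
contact_force: [0.3, 0.3, 0.7]
gripper_width: 0.542
```

```bash
python3 - <<'E'
from go import *
from h import *
plan([.566,.3257,.0705],98.4)
c=read_camera("side"); pickle.dump(c,open("side2.pkl","wb"))
crop(c,235,110,325,220,5,'pics/s2.png')
E
```

```text
t 1.7 tcp [0.5636 0.333  0.1046] jaw deg 98.71 tilt [ 0.0026  0.0018 -1.    ] F [0.3 0.3 0.7] w 46.3
dp [-0.048 -0.307  1.362] ang [0.016 0.033 0.063]
```

View pics/s2.png

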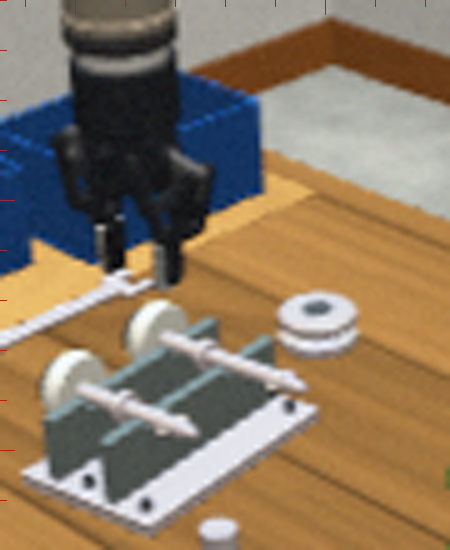

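jog_arm(dp=[[0, -0.25, 0.7], [0, -0.25, 0.7], [0, -0.25, 0.7], [0, -0.25, 0.7], [0, -0.25, 0.7]], angular=[[0, 0, 0.06], [0, 0, 0.06], [0, 0, 0.06], [0, 0, 0.06], [0, 0, 0.06]], claw=[46, 46, 46, 46, 46])

```text
t: 2.25
eef_pos: [0.564, 0.3265, 0.0858]
tool_rot: [0.001, -0.073, 0.997, 0.0]
contact_force: [0.7, 0.6, -0.0]
gripper_width: 0.537
```

```bash
python3 - <<'E'
from go import *
from h import *
plan([.566,.3257,.0705],98.4)
c=read_camera("side"); pickle.dump(c,open("side3.pkl","wb"))
crop(c,235,140,305,210,8,'pics/s3.png')
plan([.566,.3257,.0705],98.4)
E
```

```text
t 2.25 tcp [0.564  0.3265 0.0858] jaw deg 98.4 tilt [ 1.e-03  9.e-04 -1.e+00] F [ 0.7  0.6 -0. ] w 45.9
dp [-0.073 -0.042  0.611] ang [0.009 0.013 0.001]
t 2.3 tcp [0.564  0.3263 0.0857] jaw deg 98.4 tilt [ 9.e-04  8.e-04 -1.e+00] F [-0.3 -0.4 -0.2] w 45.9
dp [-0.075 -0.037  0.607] ang [ 0.007  0.011 -0.   ]
```

View pics/s3.png

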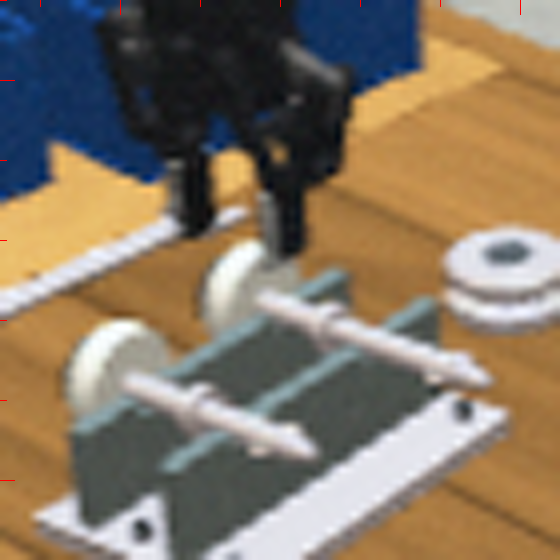

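jog_arm(dp=[[-0.07, -0.04, 0.3], [-0.07, -0.04, 0.6], [-0.07, -0.04, 0.6], [-0.07, -0.04, 0.6], [-0.07, -0.04, 0.6]], angular=[[0, 0, 0], [0, 0, 0], [0, 0, 0], [0, 0, 0], [0, 0, 0]], claw=[46, 46, 46, 34, 34])

```text
t: 2.8
eef_pos: [0.5656, 0.3252, 0.0699]
tool_rot: [-0.0, -0.073, 0.997, 0.0]
contact_force: [0.5, 0.2, -0.2]
gripper_width: 0.397
```

```bash
python3 - <<'E'
from go import *
from h import *
plan([.566,.3257,.07],98.4)
c=read_camera("side"); pickle.dump(c,open("side4.pkl","wb"))
crop(c,235,140,305,210,8,'pics/s4.png')
plan([.566,.3257,.07],98.4)
E
```

```text
t 2.8 tcp [0.5656 0.3252 0.0699] jaw deg 98.39 tilt [-0.e+00  1.e-04 -1.e+00] F [ 0.5  0.2 -0.2] w 33.9
dp [-0.019  0.016 -0.003] ang [ 0.001 -0.    -0.002]
t 2.85 tcp [0.5657 0.3252 0.0701] jaw deg 98.39 tilt [ 2.e-04  2.e-04 -1.e+00] F [ 0.4  0.7 -0.3] w 34.1
dp [-0.015  0.018  0.003] ang [ 0.002  0.003 -0.003]
```

View pics/s4.png

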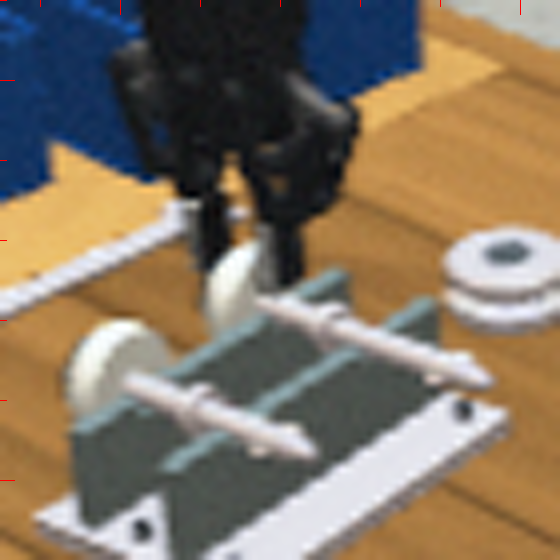

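jog_arm(dp=[[0, 0, 0], [0, 0, 0], [0, 0, 0], [0, 0, 0], [0, 0, 0]], angular=[[0, 0, 0], [0, 0, 0], [0, 0, 0], [0, 0, 0], [0, 0, 0]], claw=[26, 20, 14, 10, 10], grip_force=60)

```text
t: 3.35
eef_pos: [0.566, 0.3254, 0.0705]
tool_rot: [0.0, -0.073, 0.997, 0.0]
contact_force: [0.5, 0.2, 6.0]
gripper_width: 0.182
```

```bash
python3 - <<'E'
from go import *
from h import *
plan([.566,.3257,.07],98.4)
c=read_camera("side"); pickle.dump(c,open("side5.pkl","wb"))
crop(c,235,140,305,210,8,'pics/s5.png')
plan([.566,.3257,.07],98.4)
E
```

```text
t 3.35 tcp [0.566  0.3254 0.0705] jaw deg 98.38 tilt [ 9.e-04  7.e-04 -1.e+00] F [0.5 0.2 6. ] w 15.6
dp [-0.002  0.013  0.021] ang [ 0.006  0.012 -0.004]
t 3.4 tcp [0.566  0.3254 0.0706] jaw deg 98.38 tilt [ 1.e-03  7.e-04 -1.e+00] F [-0.3  0.1  5.2] w 15.4
dp [-0.     0.011  0.023] ang [ 0.007  0.013 -0.003]
```

View pics/s5.png

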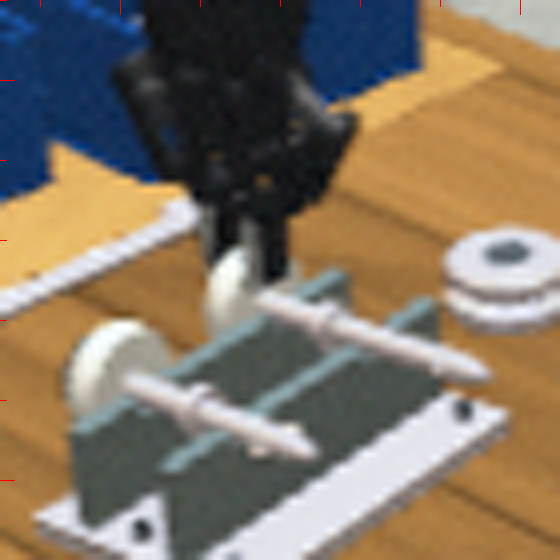

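jog_arm(dp=[[0, 0, -0.1], [0, 0, -0.3], [0, 0, -0.6], [0, 0, -1.0], [0, 0, -1.6]], angular=[[0, 0, 0], [0, 0, 0], [0, 0, 0], [0, 0, 0], [0, 0, 0]], claw=[10, 10, 10, 10, 10], grip_force=60)

```text
t: 3.9
eef_pos: [0.5651, 0.3248, 0.1103]
tool_rot: [-0.001, -0.073, 0.997, -0.0]
contact_force: [-0.8, -0.9, -2.1]
gripper_width: 0.178
```

```bash
python3 - <<'E'
from go import *
from h import *
c=read_camera("side"); pickle.dump(c,open("side6.pkl","wb"))
crop(c,235,120,305,210,6,'pics/s6.png')
t=read_camera("top"); pickle.dump(t,open("top6.pkl","wb"))
crop(t,200,150,300,220,6,'pics/t6.png')
plan([.566,.3257,.17],98.4)
E
```

```text
t 4.0 tcp [0.5672 0.3261 0.113 ] jaw deg 98.38 tilt [ 0.004   0.0028 -1.    ] F [ 1.6 -0.3 -2.3] w 15.2
dp [ 0.041 -0.003 -2.278] ang [ 0.025  0.05  -0.005]
```

View pics/s6.png

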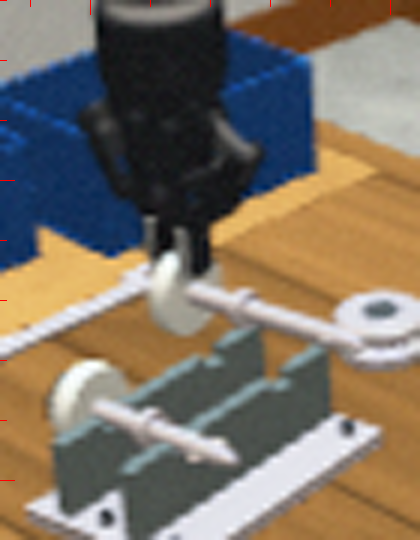

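View pics/t6.png

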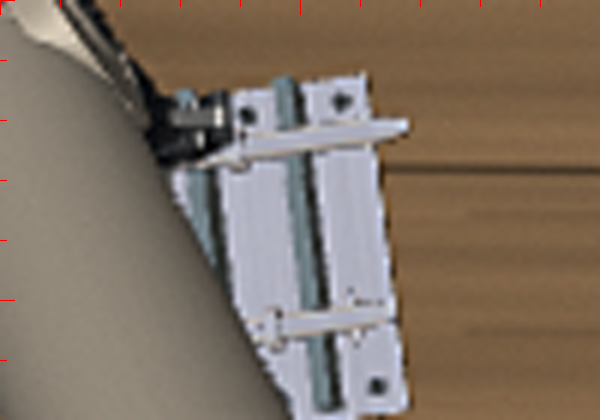

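```bash
python3 -c "
from go import *
plan([.572,0.02,.1425],87.73)"
```

```text
t 4.0 tcp [0.5672 0.3261 0.113 ] jaw deg 98.38 tilt [ 0.004   0.0028 -1.    ] F [ 1.6 -0.3 -2.3] w 15.2
dp [  1.589 -12.137  -1.211] ang [0.029 0.048 2.129]
```

jog_arm(dp=[[0.0, -0.3, -0.8], [0.2, -1.3, -1.3], [0.4, -2.5, -1.5], [0.55, -3.8, -1.5], [0.7, -5.1, -1.5]], angular=[[0, 0, 0.1], [0, 0, 0.5], [0, 0, 1.0], [0, 0, 1.5], [0, 0, 2.13]], claw=[10, 10, 10, 10, 10], grip_force=60)

```text
t: 4.5
eef_pos: [0.5669, 0.1954, 0.148]
tool_rot: [0.0, 0.021, 1.0, 0.0]
contact_force: [0.8, 0.2, -3.0]
gripper_width: 0.176
```

```bash
python3 -c "
from go import *
plan([.572,0.02,.1425],87.73)"
```

```text
t 4.5 tcp [0.5669 0.1954 0.148 ] jaw deg 87.65 tilt [ 9.e-04  5.e-04 -1.e+00] F [ 0.8  0.2 -3. ] w 15.0
dp [-0.492 -7.003  0.217] ang [ 0.006  0.01  -0.016]
```

jog_arm(dp=[[-0.1, -1.4, 0.1], [-0.2, -2.8, 0.2], [-0.35, -4.3, 0.2], [-0.45, -5.8, 0.2], [-0.45, -6.8, 0.2]], angular=[[0, 0, 0], [0, 0, 0], [0, 0, 0], [0, 0, 0], [0, 0, 0]], claw=[10, 10, 10, 10, 10], grip_force=60)

```text
t: 5.0
eef_pos: [0.5714, 0.0225, 0.1428]
tool_rot: [0.0, 0.021, 1.0, -0.001]
contact_force: [0.0, 0.8, -1.9]
gripper_width: 0.182
```

jog_arm(dp=[[0, 0, 0], [0, 0, 0], [0, 0, 0], [0, 0, 0], [0, 0, 0]], angular=[[0, 0, 0], [0, 0, 0], [0, 0, 0], [0, 0, 0], [0, 0, 0]], claw=[10, 10, 10, 10, 10])

```text
t: 5.5
eef_pos: [0.5714, 0.0273, 0.1424]
tool_rot: [-0.0, 0.019, 1.0, 0.0]
contact_force: [0.1, -0.8, -1.8]
gripper_width: 0.18
```

```bash
python3 - <<'E'
from go import *
from h import *
plan([.572,-.005,.1405],87.73)
c=read_camera("side"); pickle.dump(c,open("side7.pkl","wb"))
crop(c,310,140,430,240,6,'pics/s7.png')
t=read_camera("top"); pickle.dump(t,open("top7.pkl","wb"))
crop(t,300,140,420,210,6,'pics/t7.png')
plan([.572,-.005,.1405],87.73)
E
```

```text
t 5.5 tcp [0.5714 0.0273 0.1424] jaw deg 87.84 tilt [-0.e+00  4.e-04 -1.e+00] F [ 0.1 -0.8 -1.8] w 15.4
dp [-0.073 -1.291  0.076] ang [ 0.004 -0.     0.022]
t 5.6 tcp [0.5714 0.0268 0.1424] jaw deg 87.8 tilt [-1.e-04  1.e-04 -1.e+00] F [-0.2  0.2 -2.7] w 15.5
dp [-0.074 -1.27   0.076] ang [ 0.001 -0.001  0.014]
```

View pics/s7.png

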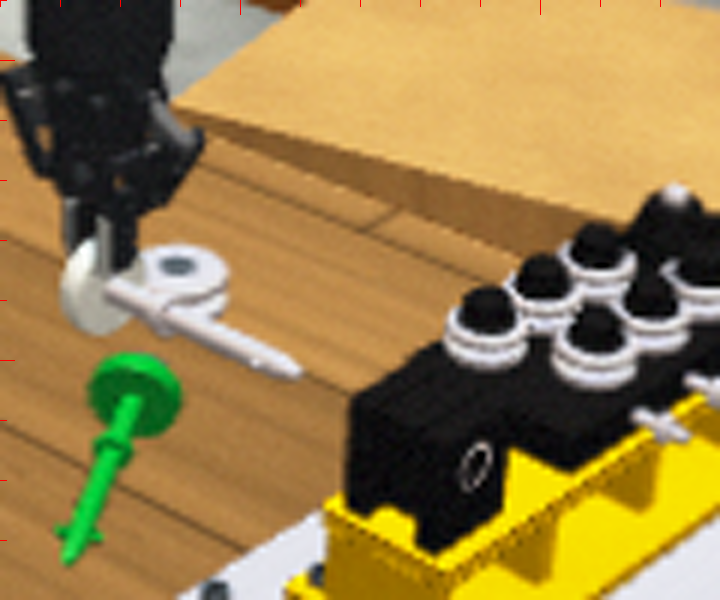

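View pics/t7.png

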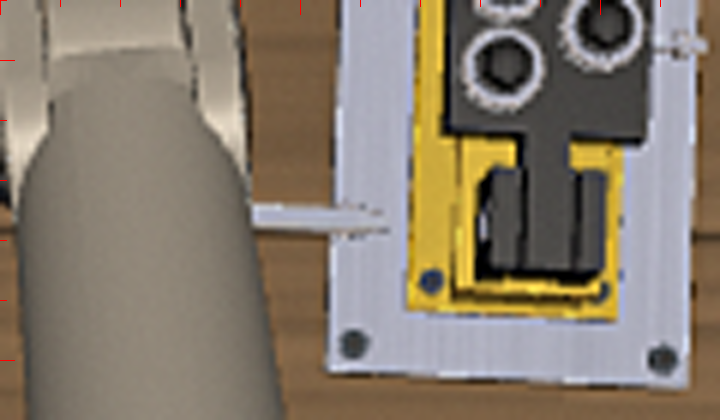

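```bash
python3 - <<'E'
from h import *
c=load("side7.pkl");t=load("top7.pkl")
crop(c,320,175,370,210,14,'pics/s7b.png'); crop(t,335,160,385,195,14,'pics/t7b.png')
E
```

```text
(no output)
```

View pics/s7b.png

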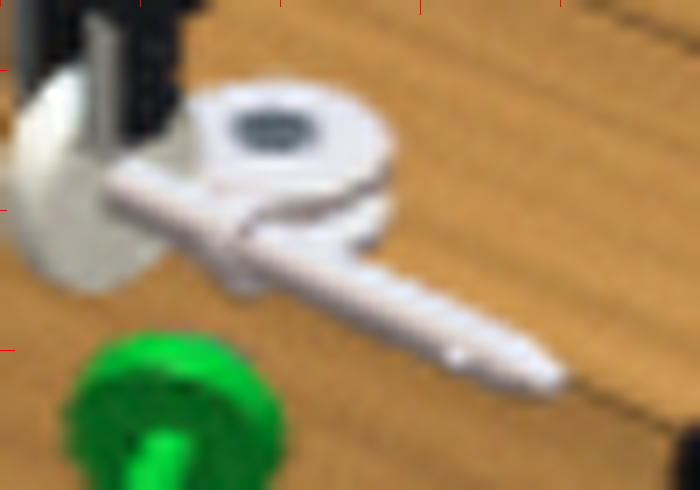

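View pics/t7b.png

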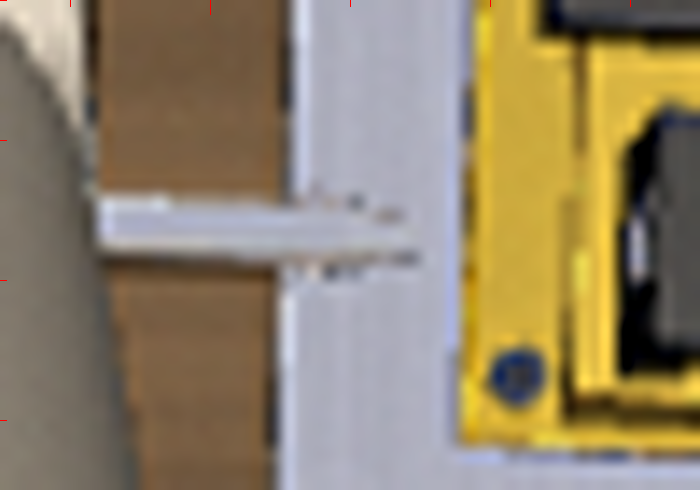

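```bash
python3 - <<'E'
from h import *
s=load("side7.pkl");t=load("top7.pkl")
u=lambda x,y,x0,y0,f:np.array([(x+.5)/f-.5+x0,(y+.5)/f-.5+y0])
ts=u(558,378,320,175,14);cs=u(232,238,320,175,14);tt=u(412,237,335,160,14);mt=u(105,225,335,160,14)
P,e=tri(s,ts,t,tt); print('tip',P.round(4),e)
def pl(c,a,b):
    o,d1=ray(c,a);_,d2=ray(c,b); n=np.cross(d1,d2); return o,n/np.linalg.norm(n)
o1,n1=pl(s,ts,cs);o2,n2=pl(t,tt,mt)
d=np.cross(n1,n2); d/=np.linalg.norm(d); d*=-np.sign(d[1]); print('dir to tip',d.round(4), 'elev deg',np.degrees(np.arcsin(d[2])),'backdir deg',np.degrees(np.arctan2(-d[1],-d[0])))
print('mouth top',onz(t,u(635,243,335,160,14),.13))
# far hole, side crop s7 6x origin 310,140
fs=u(477,465,310,140,6); print('far hole px',fs)
o,dd=ray(s,fs)
for y in(-.222,-.2215): print('far hole side',o+dd*(y-o[1])/dd[1])
print('tcp z-based pred tip', [.5714-.0392*(.053+.086),.0268-.139,.1424-.0105])
E
```

```text
tip [ 0.5651 -0.1117  0.1361] 0.0026758949555672888
dir to tip [-0.0381 -0.9978  0.0538] elev deg 3.085829799671205 backdir deg 87.81398790380719
mouth top [ 0.56613447 -0.16234756  0.13      ]
far hole px [389.08333333 217.08333333]
far hole side [ 0.56038841 -0.222       0.13252458]
far hole side [ 0.56115795 -0.2215      0.1319178 ]
tcp z-based pred tip [0.5659512, -0.11220000000000001, 0.1319]
```

```bash
python3 - <<'E'
from h import *
s=load("side7.pkl");t=load("top7.pkl")
hsv=cv2.cvtColor(s["pixels"],cv2.COLOR_BGR2HSV).astype(float)
sat=hsv[...,1]
# per column: subpixel upper & lower crossing of saturation threshold
up=[];lo=[]
for x in range(345,355):
    yc=int(round(191.3+(x-336.1)*(201.5-191.3)/(359.4-336.1)))
    col=sat[yc-6:yc+7,x]; th=(col.min()+np.median(np.r_[col[:2],col[-2:]]))/2
    i=6
    while i>0 and col[i]<th:i-=1
    a=yc-6+i+(col[i]-th)/(col[i]-col[i+1])
    j=6
    while j<12 and col[j]<th:j+=1
    b=yc-6+j-(col[j]-th)/(col[j]-col[j-1])
    up.append((x,a));lo.append((x,b)); print(x,yc,round(a,2),round(b,2),end=' | ')
up=np.array(up);lo=np.array(lo)
mid=np.c_[up[:,0],(up[:,1]+lo[:,1])/2]
k=np.polyfit(mid[:,0],mid[:,1],1);ku=np.polyfit(up[:,0],up[:,1],1)
print('\nslope',k[0],ku[0],'at tip',np.polyval(k,359.4))
# expected slope for elevations at predicted location
tcp=np.array([.5714,.0268,.1424])
for el in(-2,0,1,2,3,4):
    e=np.radians(el); d=np.array([-.0384*np.cos(e),-.9993*np.cos(e),np.sin(e)])
    h=tcp+[0,0,-.0105]  # pivot at grasp
    a=proj(s,[h+d*.053+d*.02,h+d*.053+d*.065])
    sl=(a[1,1]-a[0,1])/(a[1,0]-a[0,0]); print(el,'slope',sl.round(4),'y at x=350',(a[0,1]+(350-a[0,0])*sl).round(2),'tip',proj(s,h+d*.139)[0].round(1))
print('meas y at 350',np.polyval(k,350))
E
```

```text
345 195 185.0 197.24 | 346 196 193.72 197.68 | 347 196 193.66 198.49 | 348 197 194.27 199.26 | 349 197 194.42 199.53 | 350 197 195.04 200.22 | 351 198 195.4 200.51 | 352 198 195.85 201.28 | 353 199 196.39 201.43 | 354 199 196.84 201.84 | 
slope 0.6859630986955088 0.8500002332320721 at tip 203.6939340621227
-2 slope 0.5358 y at x=350 198.6 tip [360. 204.]
0 slope 0.493 y at x=350 197.62 tip [360.1 202.6]
1 slope 0.4716 y at x=350 197.13 tip [360.1 201.9]
2 slope 0.4502 y at x=350 196.64 tip [360.1 201.2]
3 slope 0.4288 y at x=350 196.15 tip [360.1 200.5]
4 slope 0.4073 y at x=350 195.65 tip [360.1 199.8]
meas y at 350 197.24588093438496
```

```bash
python3 - <<'E'
from h import *
t=load("top7.pkl");s=load("side7.pkl")
print(onz(t,(364.0,176.5),.136), onz(t,(342,175.6),.134))
T=[.566,-.1122,.136]
print('pred top',proj(t,T),'side',proj(s,T))
# axis model line on top at same column
h=np.array([.5714,.0268,.132]);d=np.array([-.0384,-.999,.03])
print(proj(t,h+d*.06),proj(t,h+d*.139))
o=np.array([.5653,-.1931]);yx=np.array([.0396,.9992])
print('mouth pred',proj(t,[*(o+.029*yx),.13]),'far pred side',proj(s,[*(o-.029*yx),.13]))
E
```

```text
[ 0.56599806 -0.11280091  0.136     ] [ 0.56844513 -0.04542191  0.134     ]
pred top [[363.80405257 176.49753444]] side [[360.14748056 201.44203388]]
[[338.00028725 175.3621143 ]] [[363.76426186 176.46881646]]
mouth pred [[380.46910647 176.79729223]] far pred side [[389.82012832 217.28829329]]
```

```bash
python3 -c "
from go import *
plan([.5722,-.005,.1405],87.73)"
```

```text
t 5.6 tcp [0.5714 0.0268 0.1424] jaw deg 87.8 tilt [-1.e-04  1.e-04 -1.e+00] F [-0.2  0.2 -2.7] w 15.5
dp [-0.082 -1.269  0.076] ang [ 0.001 -0.001  0.014]
```

jog_arm(dp=[[-0.03, -0.3, 0.03], [-0.06, -0.7, 0.06], [-0.08, -1.1, 0.08], [-0.08, -1.27, 0.08], [-0.08, -1.27, 0.08]], angular=[[-0.1, 0, 0], [-0.2, 0, 0], [-0.3, 0, 0], [-0.3, 0, 0], [-0.3, 0, 0]], claw=[10, 10, 10, 10, 10], grip_force=60)

```text
t: 6.1
eef_pos: [0.572, -0.0075, 0.1404]
tool_rot: [0.0, 0.021, 1.0, 0.013]
contact_force: [-0.2, -0.3, -2.3]
gripper_width: 0.176
```

```bash
python3 - <<'E'
from go import *
from h import *
c=read_camera("side"); pickle.dump(c,open("side8.pkl","wb"))
crop(c,325,170,395,230,10,'pics/s8.png')
t=read_camera("top"); pickle.dump(t,open("top8.pkl","wb"))
crop(t,335,155,405,200,10,'pics/t8.png')
plan([.5722,-.005,.1405],87.73)
E
```

```text
t 6.2 tcp [ 0.5721 -0.0057  0.1404] jaw deg 87.71 tilt [ 0.001   0.0265 -0.9996] F [-0.6 -0.2 -2.6] w 15.5
dp [-0.002  0.027 -0.002] ang [ 0.304 -0.    -0.003]
```

View pics/s8.png

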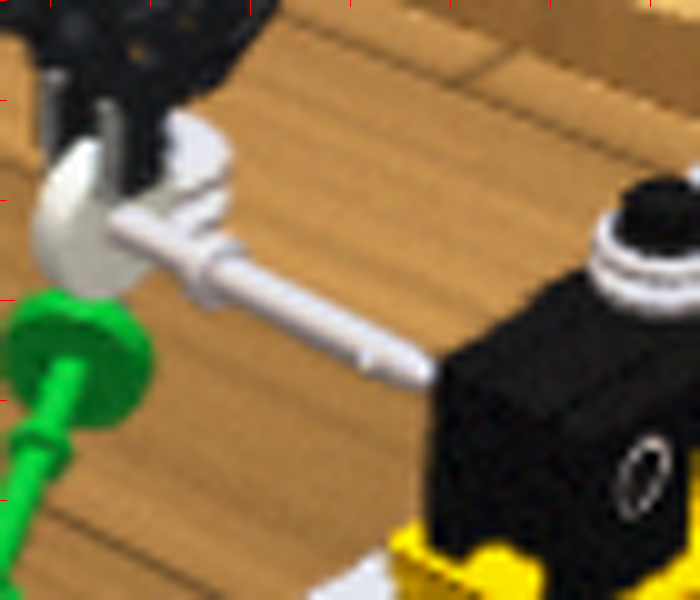

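View pics/t8.png

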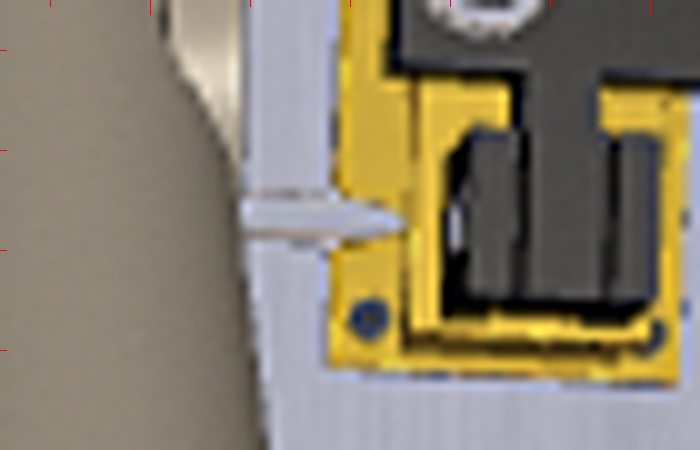

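```bash
python3 - <<'E'
from h import *
s=load("side8.pkl")
crop(s,345,190,375,212,24,'pics/s8z.png')
t=load("top8.pkl"); crop(t,355,165,380,190,24,'pics/t8z.png')
s0=load("side0.pkl"); crop(s0,272,172,302,194,24,'pics/s0z.png')
s5=load("side5.pkl"); crop(s5,272,172,302,194,24,'pics/s5z.png')
E
python3 - <<'E'
import cv2,numpy as np
a=[cv2.imread(f'pics/{n}.png') for n in('s8z','s0z','s5z','t8z')]
h=528
a=[cv2.resize(x,(390,290)) for x in a]
cv2.imwrite('pics/cmp.png',np.vstack([np.hstack(a[:2]),np.hstack(a[2:])]))
E
```

```text
(no output)
```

View pics/cmp.png

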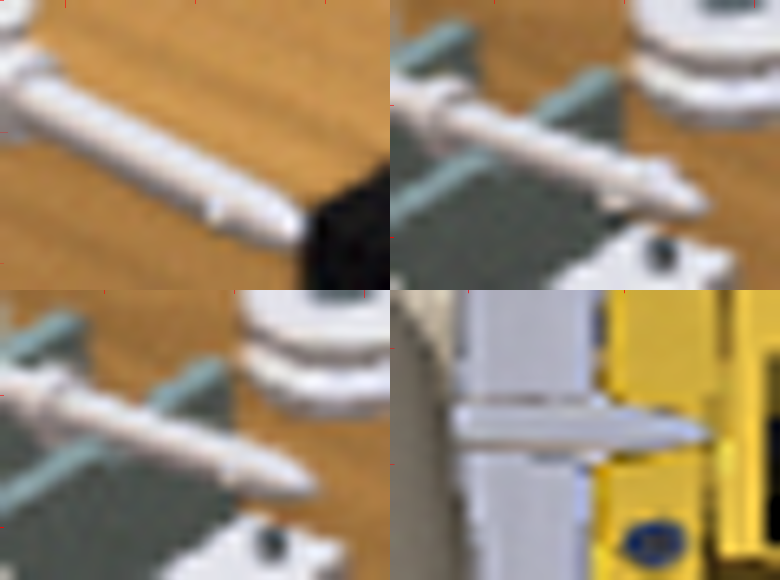

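```bash
python3 -c "
from go import *
for s in(.148,.125,.084): plan([.565+.0396*s,-.193+.9992*s,.1405],87.73)"
```

```text
t 6.2 tcp [ 0.5721 -0.0057  0.1404] jaw deg 87.71 tilt [ 0.001   0.0265 -0.9996] F [-0.6 -0.2 -2.6] w 15.5
dp [-0.012 -1.578 -0.044] ang [ 0.304 -0.    -0.003]
t 6.2 tcp [ 0.5721 -0.0057  0.1404] jaw deg 87.71 tilt [ 0.001   0.0265 -0.9996] F [-0.6 -0.2 -2.6] w 15.5
dp [-0.013 -2.497 -0.069] ang [ 0.304 -0.    -0.003]
t 6.2 tcp [ 0.5721 -0.0057  0.1404] jaw deg 87.71 tilt [ 0.001   0.0265 -0.9996] F [-0.6 -0.2 -2.6] w 15.5
dp [-0.013 -4.137 -0.112] ang [ 0.304 -0.    -0.003]
```

jog_arm(dp=[[0, -0.4, -0.01], [0, -0.8, -0.02], [0, -1.2, -0.03], [0, -1.58, -0.04], [0, -1.58, -0.04]], angular=[[0, 0, 0], [0, 0, 0], [0, 0, 0], [0, 0, 0], [0, 0, 0]], claw=[10, 10, 10, 10, 10], grip_force=60)

```text
t: 6.7
eef_pos: [0.5706, -0.0478, 0.1405]
tool_rot: [0.0, 0.021, 1.0, 0.012]
contact_force: [0.1, -0.3, -1.8]
gripper_width: 0.177
```

```bash
python3 - <<'E'
from go import *
from h import *
c=read_camera("side"); pickle.dump(c,open("side9.pkl","wb"))
crop(c,325,170,395,230,10,'pics/s9.png')
t=read_camera("top"); pickle.dump(t,open("top9.pkl","wb"))
crop(t,335,155,405,200,10,'pics/t9.png')
for s in(.125,.084): plan([.565+.0396*s,-.193+.9992*s,.1405],87.73)
E
```

```text
t 6.8 tcp [ 0.5706 -0.0456  0.1404] jaw deg 87.69 tilt [ 0.0012  0.0262 -0.9997] F [-0.3  0.9 -2.4] w 15.1
dp [-0.01  -0.902 -0.026] ang [ 0.301  0.002 -0.008]
t 6.8 tcp [ 0.5706 -0.0456  0.1404] jaw deg 87.69 tilt [ 0.0012  0.0262 -0.9997] F [-0.3  0.9 -2.4] w 15.1
dp [-0.011 -2.541 -0.069] ang [ 0.301  0.002 -0.008]
```

View pics/s9.png

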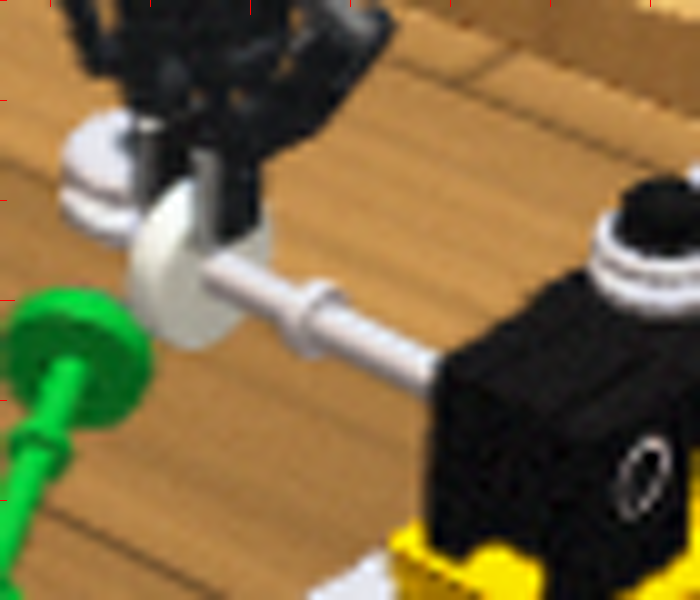

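View pics/t9.png

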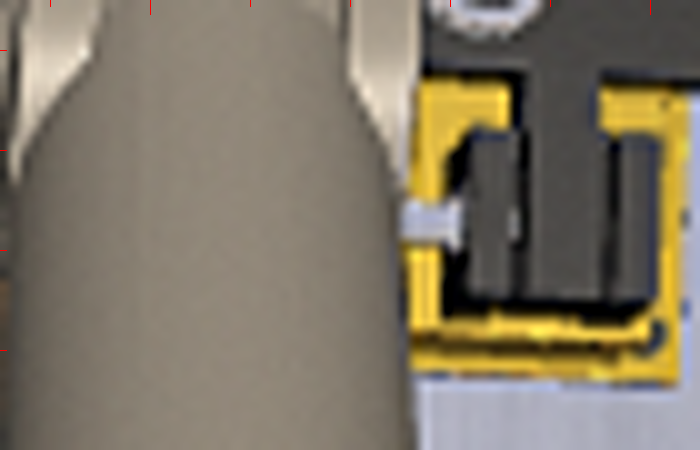

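jog_arm(dp=[[0, -0.4, -0.01], [0, -0.8, -0.02], [0, -1.2, -0.03], [0, -1.6, -0.04], [0, -1.7, -0.04]], angular=[[0, 0, 0], [0, 0, 0], [0, 0, 0], [0, 0, 0], [0, 0, 0]], claw=[10, 10, 10, 10, 10], grip_force=60)

```text
t: 7.3
eef_pos: [0.5688, -0.0898, 0.1404]
tool_rot: [0.0, 0.021, 1.0, 0.013]
contact_force: [-0.0, -0.3, -1.5]
gripper_width: 0.177
```

```bash
python3 - <<'E'
from go import *
from h import *
c=read_camera("side"); pickle.dump(c,open("side10.pkl","wb"))
crop(c,325,170,405,240,8,'pics/s10.png')
for s in(.082,): plan([.565+.0396*s,-.193+.9992*s,.1405],87.73)
E
```

```text
t 7.35 tcp [ 0.5688 -0.0894  0.1403] jaw deg 87.62 tilt [ 0.0013  0.0255 -0.9997] F [ 0.2  0.2 -2.4] w 15.4
dp [-0.014 -0.865 -0.029] ang [ 0.293  0.003 -0.022]
```

View pics/s10.png

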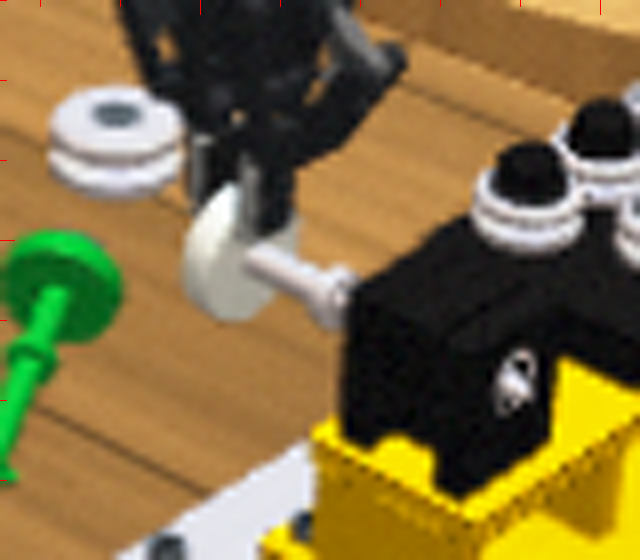

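jog_arm(dp=[[0, -0.25, -0.01], [0, -0.5, -0.015], [0, -0.7, -0.02], [0, -0.78, -0.02], [0, -0.84, -0.02]], angular=[[0, 0, 0], [0, 0, 0], [0, 0, 0], [0, 0, 0], [0, 0, 0]], claw=[10, 10, 10, 10, 10], grip_force=60)

```text
t: 7.85
eef_pos: [0.5681, -0.1088, 0.1402]
tool_rot: [0.0, 0.02, 1.0, 0.013]
contact_force: [0.1, 0.2, -2.1]
gripper_width: 0.179
```

```bash
python3 - <<'E'
from go import *
from h import *
c=read_camera("side"); pickle.dump(c,open("side11.pkl","wb"))
crop(c,325,170,405,240,8,'pics/s11.png')
for s in(.082,): plan([.565+.0396*s,-.193+.9992*s,.1405],87.73)
E
```

```text
t 7.9 tcp [ 0.568  -0.109   0.1402] jaw deg 87.72 tilt [ 0.001   0.0261 -0.9997] F [ 0.6 -1.3 -2.5] w 15.4
dp [-0.013 -0.082 -0.014] ang [ 0.299 -0.001 -0.002]
```

View pics/s11.png

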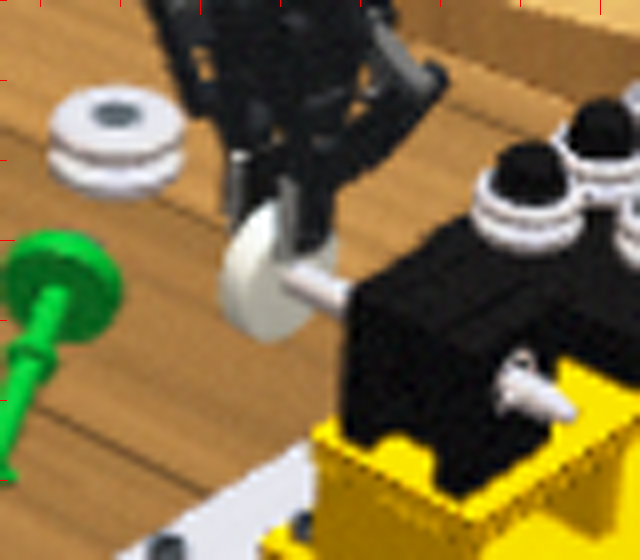

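jog_arm(dp=[[0, -0.02, 0], [0, -0.04, 0], [0, -0.06, 0], [0, -0.08, 0], [0, -0.1, 0]], angular=[[0, 0, 0], [0, 0, 0], [0, 0, 0], [0, 0, 0], [0, 0, 0]], claw=[10, 10, 10, 10, 10], grip_force=60)

```text
t: 8.4
eef_pos: [0.568, -0.1098, 0.1402]
tool_rot: [0.0, 0.019, 1.0, 0.014]
contact_force: [0.3, 5.5, -0.8]
gripper_width: 0.177
```

```bash
python3 -c "
from go import *
s=.08
plan([.565+.0396*s,-.193+.9992*s,.1405],87.73)"
```

```text
t 8.4 tcp [ 0.568  -0.1098  0.1402] jaw deg 87.79 tilt [ 8.000e-04  2.770e-02 -9.996e-01] F [ 0.3  5.5 -0.8] w 15.1
dp [-0.011 -0.132 -0.016] ang [ 0.317 -0.003  0.013]
```

jog_arm(dp=[[0, -0.03, 0], [0, -0.06, 0], [0, -0.09, 0], [0, -0.12, 0], [0, -0.12, 0]], angular=[[0, 0, 0], [0, 0, 0], [0, 0, 0], [0, 0, 0], [0, 0, 0]], claw=[10, 10, 10, 10, 10], grip_force=60)

```text
t: 8.9
eef_pos: [0.568, -0.1099, 0.1402]
tool_rot: [-0.0, 0.018, 1.0, 0.015]
contact_force: [-0.5, 10.1, 1.1]
gripper_width: 0.178
```

```bash
python3 - <<'E'
from go import *
from h import *
c=read_camera("side"); pickle.dump(c,open("side12.pkl","wb"))
crop(c,335,180,405,235,10,'pics/s12.png')
t=read_camera("top"); pickle.dump(t,open("top12.pkl","wb"))
crop(t,335,155,415,205,9,'pics/t12.png')
s=.08
plan([.565+.0396*s,-.193+.9992*s,.1405],87.73)
E
```

```text
t 9.0 tcp [ 0.568  -0.1099  0.1402] jaw deg 87.91 tilt [ 4.000e-04  3.070e-02 -9.995e-01] F [-0.9 11.3  0.7] w 15.3
dp [-0.01  -0.126 -0.015] ang [ 0.352 -0.009  0.036]
```

View pics/s12.png

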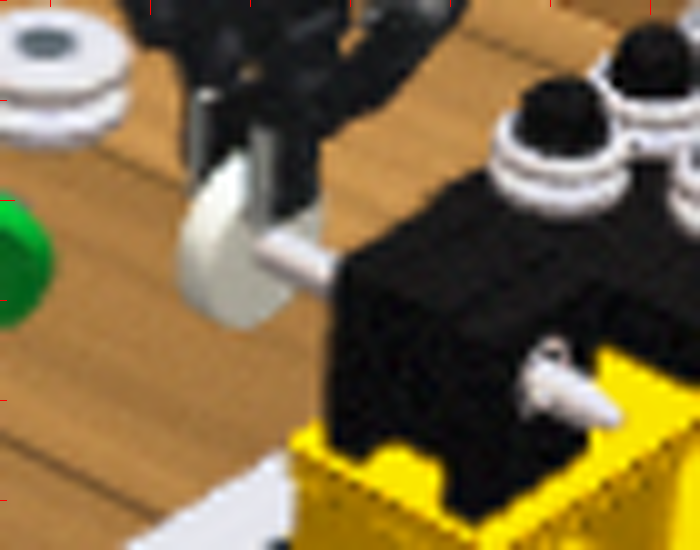

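View pics/t12.png

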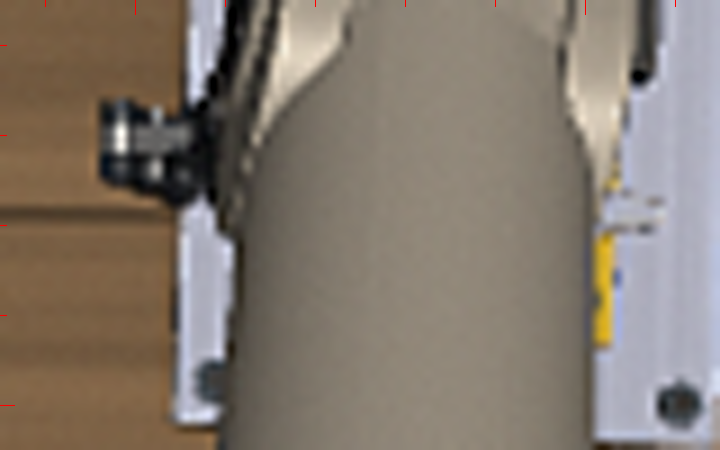

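```bash
python3 - <<'E'
from h import *
s=load("side12.pkl");t=load("top12.pkl")
for y in(-.047,-.05,-.053,-.055,-.057): print(y,'side',proj(s,[.565+y*.0396,-.193+y,.13]).round(2)+[-.7,0],'top',proj(t,[.565+y*.0396,-.193+y,.13]).round(2))
print('meas side',396.4,220.8,'top tip',(662+.5)/9-.5+335,(213+.5)/9-.5+155)
E
```

```text
-0.047 side [[394.11 219.84]] top [[405.13 178.09]]
-0.05 side [[394.97 220.26]] top [[406.1  178.14]]
-0.053 side [[395.82 220.69]] top [[407.08 178.19]]
-0.055 side [[396.4  220.97]] top [[407.73 178.22]]
-0.057 side [[396.97 221.25]] top [[408.38 178.25]]
meas side 396.4 220.8 top tip 408.1111111111111 178.22222222222223
```

jog_arm(dp=[[0, -0.06, 0], [0, -0.06, 0], [0, -0.06, 0], [0, 0, 0], [0, 0, 0]], angular=[[0, 0, 0], [0, 0, 0], [0, 0, 0], [0, 0, 0], [0, 0, 0]], claw=[10, 26, 32, 36, 40], grip_force=60)

```text
t: 9.5
eef_pos: [0.5677, -0.1134, 0.1399]
tool_rot: [0.0, 0.019, 1.0, 0.013]
contact_force: [-0.5, 3.6, -2.4]
gripper_width: 0.47
```

```bash
python3 - <<'E'
from go import *
from h import *
c=read_camera("side"); pickle.dump(c,open("side13.pkl","wb"))
crop(c,335,180,405,235,10,'pics/s13.png')
t=read_camera("top"); pickle.dump(t,open("top13.pkl","wb"))
crop(t,335,155,415,205,9,'pics/t13.png')
s=.082
plan([.565+.0396*s,-.193+.9992*s,.1405],87.73)
E
```

```text
t 9.6 tcp [ 0.5678 -0.114   0.14  ] jaw deg 87.75 tilt [ 8.000e-04  2.630e-02 -9.997e-01] F [-0.4  3.8 -2.1] w 39.9
dp [-0.015  0.118 -0.017] ang [ 0.301 -0.003  0.004]
```

View pics/s13.png

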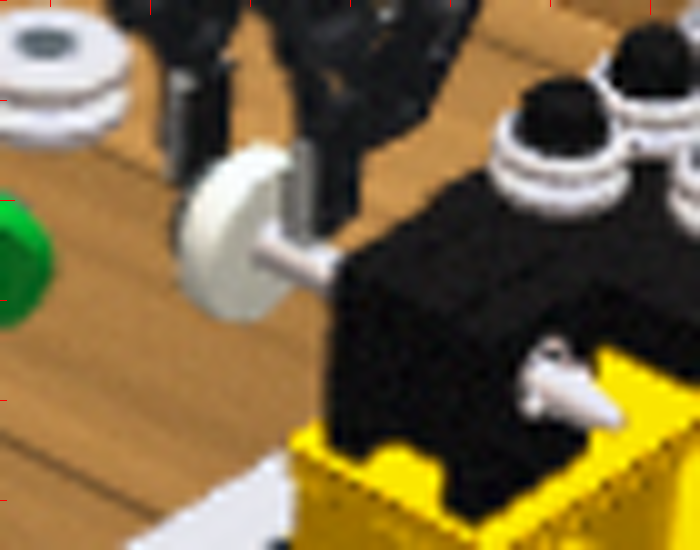

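View pics/t13.png

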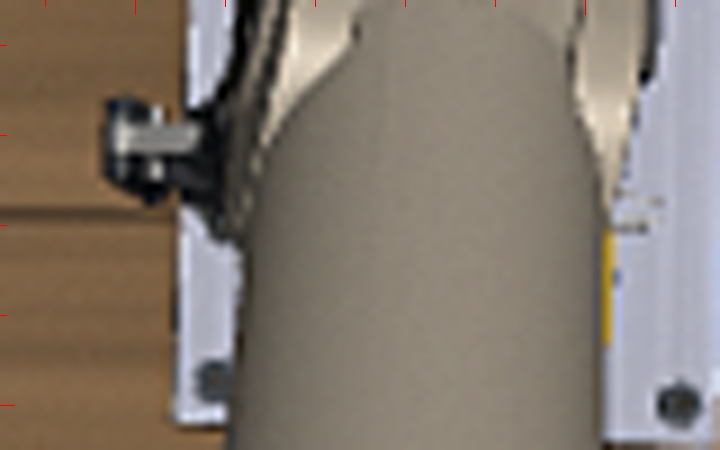

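jog_arm(dp=[[0, 0.12, 0], [0, 0.2, 0], [0, 0.2, 0], [0, 0.2, -0.5], [0, 0.2, -1.2]], angular=[[0, 0, 0], [0, 0, 0], [0, 0, 0], [0, 0, 0], [0, 0, 0]], claw=[40, 42, 42, 42, 42])

```text
t: 10.1
eef_pos: [0.5675, -0.1105, 0.1706]
tool_rot: [-0.0, 0.02, 1.0, 0.013]
contact_force: [0.0, -0.1, -0.1]
gripper_width: 0.49
```

jog_arm(dp=[[0, 0, -0.5], [0, 0.5, -1.5], [0, 1.5, -2.5], [0, 3, -3.0], [0, 4.5, -3.0]], angular=[[0, 0, 0], [0, 0, 0], [0, 0, 0], [0, 0, 0], [0, 0, 0]], claw=[42, 42, 42, 42, 42])

```text
t: 10.6
eef_pos: [0.574, 0.0006, 0.2517]
tool_rot: [0.003, 0.021, 1.0, 0.013]
contact_force: [0.9, 0.1, -0.2]
gripper_width: 0.489
```

jog_arm(dp=[[0, 1.5, 0], [0, 3, 0], [0, 4, 0], [0, 4, 0], [0, 4, 0]], angular=[[0, 0, 0], [0, 0, 0], [0, 0, 0], [0, 0, 0], [0, 0, 0]], claw=[42, 42, 42, 42, 42])

```text
t: 11.1
eef_pos: [0.5764, 0.1003, 0.2514]
tool_rot: [0.001, 0.019, 1.0, 0.013]
contact_force: [-0.1, -0.7, 0.2]
gripper_width: 0.49
```

```bash
python3 - <<'E'
from go import *
from h import *
c=read_camera("side"); pickle.dump(c,open("side14.pkl","wb"))
crop(c,335,180,405,235,10,'pics/s14.png')
t=read_camera("top"); pickle.dump(t,open("top14.pkl","wb"))
crop(t,335,155,415,205,9,'pics/t14.png')
plan([.565,.1,.3],87.73)
E
```

```text
t 11.2 tcp [0.5765 0.0986 0.2511] jaw deg 87.61 tilt [ 0.0016  0.0253 -0.9997] F [ 0.6 -0.8 -0.5] w 42.1
dp [ 0.463  0.087 -1.953] ang [ 0.291  0.006 -0.024]
```

View pics/s14.png

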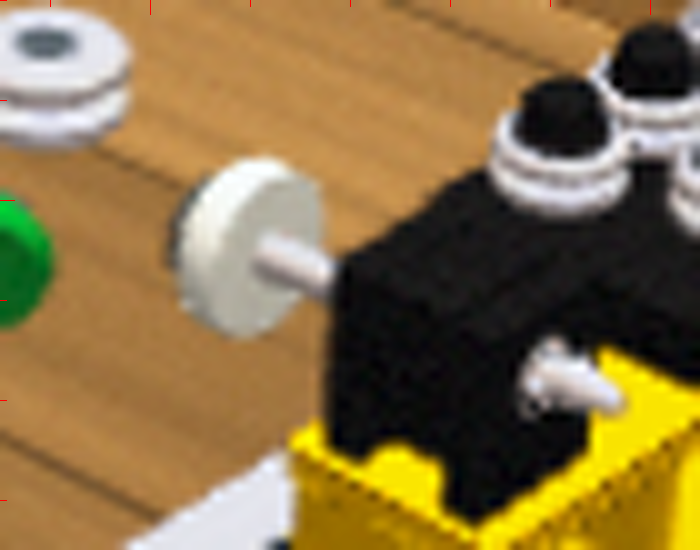

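View pics/t14.png

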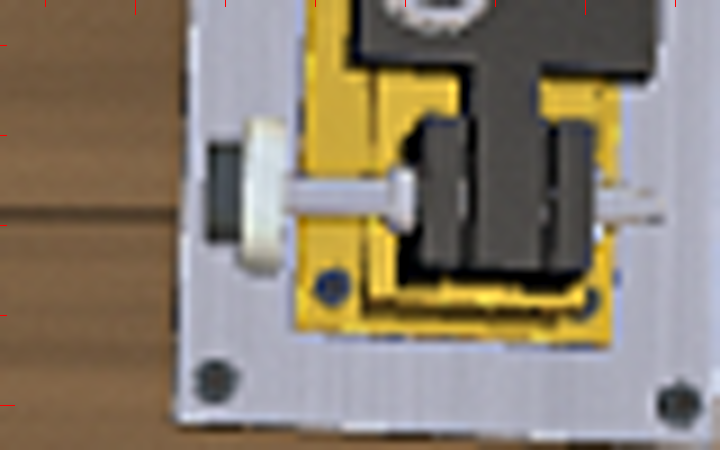

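```bash
python3 - <<'E'
from h import *
s=load("side14.pkl");t=load("top14.pkl")
for y in(.073,.087,.099,.091,.037,.029,-.057,-.0345): print(y,'top crop',((proj(t,[.565+y*.0396,-.193+y,.13])[0]-[335,155]+.5)*9).round(),'side crop',((proj(s,[.565+y*.0396,-.193+y,.13])[0]-[335,180]+.5+[-.7,0])*10).round())
crop(s,382,208,402,226,30,'pics/s14z.png')
E
```

```text
0.073 top crop [285. 195.] side crop [273. 243.]
0.087 top crop [244. 193.] side crop [238. 226.]
0.099 top crop [209. 192.] side crop [208. 211.]
0.091 top crop [232. 193.] side crop [228. 221.]
0.037 top crop [390. 200.] side crop [366. 290.]
0.029 top crop [413. 202.] side crop [387. 300.]
-0.057 top crop [665. 214.] side crop [625. 418.]
-0.0345 top crop [599. 211.] side crop [561. 386.]
```

View pics/s14z.png

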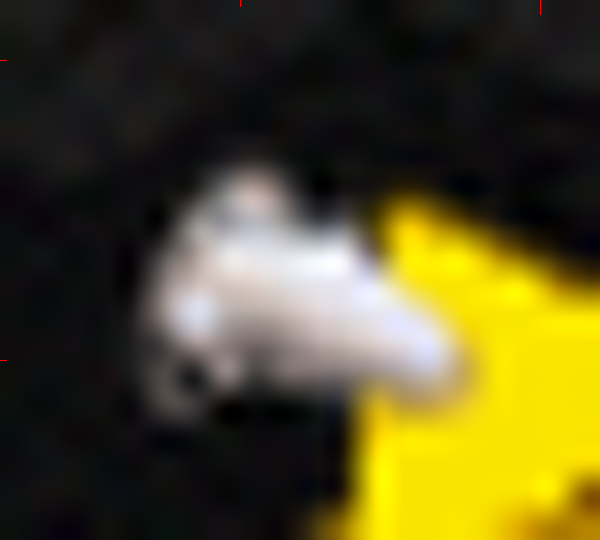

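```bash
python3 -c "
from station import *
print(hand_in()); o=get_obs(); print(o['t'],o['contact_force'])"
```

```text
the job is handed in; nothing more can be done
None
the job is handed in; nothing more can be done
```

The long ball-lock pin is through the fork, shoulder home and button sprung out. I handed the job in at about t = 11.2 s; `hand_in()` reports no verdict.

**What I did:** I took the far pin in the rest, squeezed flange and button at 60 N, carried it to the fork and pushed it in. The tool was tilted 1.5° to level the pin, which had been held slightly tip-up. The shoulder stopped against the ear, with the push force rising to about 11 N and no further travel. Then I opened the fingers while still pushing, so the button sprang out, and drew the arm clear.

**Last checks:**
- **Seating:** in the top view the flange face, button end and tip all lie within about 1 mm of where they should be with the pin home and the button out.
- **Balls:** the side view shows small bumps just beyond the far ear where the balls should be. At about 2.3 mm per pixel this is only weak confirmation.
- **Arm:** tool force was under 1 N and the gripper was well clear.
- **Other things:** nothing touched the shorter pin or the other loose things as far as I saw. I did not re-measure their positions at the end.

**Disagreements:**
- The gripper read about 15.4 mm on the squeezed pin, against the 18 mm expected with the button fully in. I put that down to pad give. The balls looked flush in the images before insertion.
- The side camera reads about 0.7 px off from the top camera and the arm's own position, so I corrected for that.

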